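Lay out medicine cartons label up against the flip stop

ROBOT

A 6-joint arm with a two-finger parallel gripper is mounted at the origin on the work surface. World frame = base frame: x ahead of the robot, y to its left, z up, the work surface at z = 0. Lengths are in m, angles in rad, forces in N, time in s.
With the tool pointing down it reaches from about 0.35 to 0.775 m from the base axis. Payload 7.3 kg.
Tool frame: the origin (TCP) lies on the centre line of the jaws, within the pads' length; the fingertips stand 17 mm ahead of it and the grasp point (between the pads) lies 2 mm behind it (robot.tip_extent is the distance from the TCP to the fingertips, in m); z points along the fingers, y is the line along which they close (so a half turn about z gives the same grasp; the last joint's range is limited). The gripper opens to 92 mm and grips with 3 to 60 N. Pads are 19 mm wide; open, the fingers measure 130 mm over their backs; the gripper's body (75 mm by 190 mm) begins 47 mm behind the grasp point.
Start: joints at [1.026, 0.342, 1.524, -0, 1.275, -0.146], TCP at [0.204, 0.484, 0.244] pointing down, gripper open.
Joint ranges: [-2.53, 2.53], [-0.77, 2.02], [0.04, 2.7], [-1, 4.14], [0.28, 2.66], [-3.11, 3.11]. Speed limits (rad/s): [2.57, 2.57, 3.14, 3.14, 3.14, 3.14].

INTERFACE

Orientations are given as [roll, pitch, yaw] about the fixed x, y, z axes, in that order (R = Rz(yaw) Ry(pitch) Rx(roll)).
In Python, from cell import robot gives the robot as it stands.
- The arm moves only by the tool step_arm, never from a script. Its argument "motion" is a list of rows, each a list of 2 entries, a list of its own where there are three numbers: the shift along the tool's x, y, z in units of 60 mm (1.0 is 60 mm), then the turn about the tool's z in rad. In form: [[[x, y, z], spin], ...]. A call has 1 to 10 rows; each row is the pose to reach, as a shift and turn from the pose commanded when the call began, along the tool's axes at that moment; what a row does not reach only later rows make up. A row lasts 1/8 s, in which the tool goes at most 62.5 mm and 10.7 degrees, less where a joint would pass 70% of its speed; a pose out of reach is approached as far as the arm can. A call with a gripper value outside its range is refused whole. "hand" is the closure in counts, from 0 (fully open) to 255 (shut), set as the call begins (left out, the last holds). The fingers move at their own pace and stop on an object; "squeeze" is the grip in N (left out, the last holds). Time passes only in rows, so rows that repeat a pose let the fingers close. It gives the time, the measured TCP pose, the force, the opening and the grip force at its end, in the units of the state.
- robot.observe(): the state, without advancing time (a new reading comes with each control period).
- robot.read_camera(name): name is "side" or "top"; returns a dict with "pixels" (384x512x3 uint8, red, green, blue), "intrinsics" (3x3 intrinsics, pixels), "xyz" and "rotation" of the camera in the world. Camera axes: x right, y up, looking along -z (the intrinsics and any distortion apply to the point x, -y, -z); pixel columns grow to the right and rows downward; lengths in m; the calibration is good to about 2 mm. A picture is of the moment at which its call begins. There is no depth.
- robot.hand_in(): hands the job in; it is judged then, once.
The state is a dict: "time": time; "qpos": joint angles; "qvel": joint speeds; "joint_efforts": joint torques, N m; "tool_pos": TCP position; "tool_rot": TCP orientation; "contact_force": force on the tool from outside, world axes, zero at the start; "torque": the same for the moment, N m; "opening": finger opening in m; "grip_force": force on a finger pad.
Only numpy, scipy, OpenCV 4.12 (cv2) and the standard library are available. Lean on these libraries where they do the work, as an engineer would, in place of code of your own. Each camera call takes 0.05 s, during which the arm holds its last target. There are 200 camera calls.

TASK

Make the dispensing lane ready: first take the orange-capped sample pot out of the lane and stand it upright in the green tray, then flip the red stop fully down across the lane. After that tip every standing medicine carton over into the lane so that it lies with its coloured label up, and push them all along the lane into one tight row, side by side, the first against the stop, each square to the fence and with its far end up against it; leave the other things on the counter alone.

Things in the scene. Friction and masses are not known exactly. Their poses are not given: they have to be found in the camera images.
- lane: Fixed line-up lane on the counter: a flat blue mat (no height) with a low aluminium fence along its far side. Origin on the counter; x points away from the robot across the lane to the fence, y along the lane towards the flip stop, z up. The fence's inner face is at x = +80 mm, it is 35 mm high, 12 mm thick, and runs from y = -280 to +180 mm. The face of the lowered flip stop that cartons come up against is at y = +151 mm.
- flag (a joint): Hinge of the red flip stop at the +y end of the lane, rad: 0 = standing straight up, 1.57 = fully down, lying level across the lane towards the fence (positive = tipping away from the robot); range -0.3 to 1.57. It starts roughly upright, is stiff enough (about 0.1 Nm) to stay where it is left, and is knocked over with 1 to 3 N near its tip.
- flag_hinge (a point): The flip stop's hinge line (along lane y): at lane (-75, +158, 30) mm, between two dark cheeks 46 mm high, 24 mm long in x, that span lane y = 142 to 174 mm.
- flag_tip (a point): Free end of the red flip stop (yellow tip), 122 mm from the hinge; the stop is a bar 14 mm wide along lane y and 12 mm thick.
- tray: Fixed green plastic tray, 180 (its x) x 140 (its y) x 25 mm high, walls 5 mm, floor 5 mm. Origin at the centre of its underside. An amber vial stands in its +x half; the -x half is free.
- pot_mid (a point): White sample pot with an orange screw cap, upright cylinder 62 mm in diameter, 46 mm high, 0.12 kg, standing in the lane at the start. The point is its centre, half-way up (23 mm); z is its axis.
- carton1_mid (a point): White medicine carton, 50 (x) x 62 (y) x 115 (z) mm, 0.24 kg, friction 0.45; may be absent. The point is its centre. Own z: to its top end; x: out of its plain back. The blue label covers its -x face, a blue strip marks that edge of the top end. It starts standing before the lane, label roughly towards the robot; pushed high on the label it falls into the lane, label up, then 50 mm high.
- carton2_mid (a point): White medicine carton, 50 (x) x 62 (y) x 115 (z) mm, 0.24 kg, friction 0.45; may be absent. The point is its centre. Own z: to its top end; x: out of its plain back. The green label covers its -x face, a green strip marks that edge of the top end. It starts standing before the lane, label roughly towards the robot; pushed high on the label it falls into the lane, label up, then 50 mm high.
- carton3_mid (a point): White medicine carton, 50 (x) x 62 (y) x 115 (z) mm, 0.24 kg, friction 0.45; may be absent. The point is its centre. Own z: to its top end; x: out of its plain back. The red label covers its -x face, a red strip marks that edge of the top end. It starts standing before the lane, label roughly towards the robot; pushed high on the label it falls into the lane, label up, then 50 mm high.
- carton4_mid (a point): White medicine carton, 50 (x) x 62 (y) x 115 (z) mm, 0.24 kg, friction 0.45; may be absent. The point is its centre. Own z: to its top end; x: out of its plain back. The orange label covers its -x face, a orange strip marks that edge of the top end. It starts standing before the lane, label roughly towards the robot; pushed high on the label it falls into the lane, label up, then 50 mm high.
- vial: Bystander, to be left alone: amber vial 36 mm in diameter, 60 mm high, standing in the tray. Origin at the centre of its underside.
- bowl: Bystander, to be left alone: steel bowl, 130 mm in diameter, 50 mm high. Origin at the centre of its underside.
- tape_roll: Bystander, to be left alone: blue tape roll, 90 mm in diameter, 25 mm high. Origin at the centre of its underside.
- ointment: Bystander, to be left alone: yellow box, 40 x 130 x 30 mm high. Origin at the centre of its underside.
- pill_box: Bystander, to be left alone: green box, 90 x 50 x 22 mm high. Origin at the centre of its underside.

How it is judged:
On the way, in this order (a step that is already met when the one before it is completed fails the run):
1. the sample pot stands in the green tray (angle between pot_mid's own z axis and vertical below 0.15 rad and x of pot_mid in the frame of tray between -0.085 and 0.085 m and y of pot_mid in the frame of tray between -0.065 and 0.065 m and height (world z) of pot_mid below 0.037 m), for 0.2 s.
2. the flip stop is fully down (value of joint flag above 1.5 rad), for 0.2 s.
At the end, for the whole second after the job is handed in: Pot upright in the tray; stop down (over 1.5 rad); every carton present lies label up, square to the fence within 0.12 rad, far end within 15 mm of it, side by side with no place missing, the first against the stop, each within 8 mm (10 mm away from the stop) of its place in a tight row (all of step 1 and value of joint flag above 1.5 rad and angle between each of carton1_mid, carton2_mid, carton3_mid, carton4_mid's own x axis and vertical above 2.95 rad and angle between the z axis of each of carton1_mid, carton2_mid, carton3_mid, carton4_mid and the x axis of lane, either way round below 0.12 rad and x of carton1_mid in the frame of lane between 0.0075 and 0.0285 m and (y of carton1_mid in the frame of lane between 0.11 and 0.128 m or (y of carton1_mid in the frame of lane between 0.048 and 0.066 m and (y of carton2_mid in the frame of lane between 0.11 and 0.128 m or y of carton3_mid in the frame of lane between 0.11 and 0.128 m or y of carton4_mid in the frame of lane between 0.11 and 0.128 m)) or (y of carton1_mid in the frame of lane between -0.014 and 0.004 m and (y of carton2_mid in the frame of lane between 0.048 and 0.066 m or y of carton3_mid in the frame of lane between 0.048 and 0.066 m or y of carton4_mid in the frame of lane between 0.048 and 0.066 m)) or (y of carton1_mid in the frame of lane between -0.076 and -0.058 m and (y of carton2_mid in the frame of lane between -0.014 and 0.004 m or y of carton3_mid in the frame of lane between -0.014 and 0.004 m or y of carton4_mid in the frame of lane between -0.014 and 0.004 m))) and x of carton2_mid in the frame of lane between 0.0075 and 0.0285 m and (y of carton2_mid in the frame of lane between 0.11 and 0.128 m or (y of carton2_mid in the frame of lane between 0.048 and 0.066 m and (y of carton1_mid in the frame of lane between 0.11 and 0.128 m or y of carton3_mid in the frame of lane between 0.11 and 0.128 m or y of carton4_mid in the frame of lane between 0.11 and 0.128 m)) or (y of carton2_mid in the frame of lane between -0.014 and 0.004 m and (y of carton1_mid in the frame of lane between 0.048 and 0.066 m or y of carton3_mid in the frame of lane between 0.048 and 0.066 m or y of carton4_mid in the frame of lane between 0.048 and 0.066 m)) or (y of carton2_mid in the frame of lane between -0.076 and -0.058 m and (y of carton1_mid in the frame of lane between -0.014 and 0.004 m or y of carton3_mid in the frame of lane between -0.014 and 0.004 m or y of carton4_mid in the frame of lane between -0.014 and 0.004 m))) and x of carton3_mid in the frame of lane between 0.0075 and 0.0285 m and (y of carton3_mid in the frame of lane between 0.11 and 0.128 m or (y of carton3_mid in the frame of lane between 0.048 and 0.066 m and (y of carton1_mid in the frame of lane between 0.11 and 0.128 m or y of carton2_mid in the frame of lane between 0.11 and 0.128 m or y of carton4_mid in the frame of lane between 0.11 and 0.128 m)) or (y of carton3_mid in the frame of lane between -0.014 and 0.004 m and (y of carton1_mid in the frame of lane between 0.048 and 0.066 m or y of carton2_mid in the frame of lane between 0.048 and 0.066 m or y of carton4_mid in the frame of lane between 0.048 and 0.066 m)) or (y of carton3_mid in the frame of lane between -0.076 and -0.058 m and (y of carton1_mid in the frame of lane between -0.014 and 0.004 m or y of carton2_mid in the frame of lane between -0.014 and 0.004 m or y of carton4_mid in the frame of lane between -0.014 and 0.004 m))) and x of carton4_mid in the frame of lane between 0.0075 and 0.0285 m and (y of carton4_mid in the frame of lane between 0.11 and 0.128 m or (y of carton4_mid in the frame of lane between 0.048 and 0.066 m and (y of carton1_mid in the frame of lane between 0.11 and 0.128 m or y of carton2_mid in the frame of lane between 0.11 and 0.128 m or y of carton3_mid in the frame of lane between 0.11 and 0.128 m)) or (y of carton4_mid in the frame of lane between -0.014 and 0.004 m and (y of carton1_mid in the frame of lane between 0.048 and 0.066 m or y of carton2_mid in the frame of lane between 0.048 and 0.066 m or y of carton3_mid in the frame of lane between 0.048 and 0.066 m)) or (y of carton4_mid in the frame of lane between -0.076 and -0.058 m and (y of carton1_mid in the frame of lane between -0.014 and 0.004 m or y of carton2_mid in the frame of lane between -0.014 and 0.004 m or y of carton3_mid in the frame of lane between -0.014 and 0.004 m)))); the robot touches nothing.
It fails at once if a bystander is moved more than 40 mm (distance of any of vial, bowl, tape_roll, ointment, pill_box from where it was at the start of the episode above 0.04 m).
Of carton1, carton2, carton3, carton4 only 2 to 4 are there at a start; the rules pass over those that are not, and their reading is None.
At some moment in a run one of pot may be knocked a few centimetres aside while the robot is not near it.
Once in a run the grip may slacken for a moment while it holds something.
It also fails if it takes over 210 s, if anything falls off the work surface, if the arm or the gripper's body presses on something with over 40 N, if the wrist force passes 120 N, or if a joint passes its speed limit or range.

## Working session

There is one attempt and no reset: what is moved stays moved. The work goes in short steps, Python scripts to look and compute and a tool call to move; the robot and the scene stay as the last step left them, time stands still between calls to the robot, and variables do not carry over. Pictures are saved under pics/ and viewed, at most 17 in all, crops included, and the job is handed in when it is done.

Besides the shell and the picture viewer there is one more tool, called as name(argument=value, ...) on one line, values as JSON. step_arm: Moves the arm, as the interface text tells. Its arguments: {"type":"object","properties":{"motion":{"type":"array"},"hand":{"type":"number"},"squeeze":{"type":"number"}},"required":["motion"]}

```bash
mkdir -p pics; ls
cat > h.py <<'E'
import numpy as np, cv2
from cell import robot
def cam(name):
    c=robot.read_camera(name); return c
def save(c,fn): cv2.imwrite(fn,c["pixels"][:,:,::-1])
def rot(c):
    R=np.array(c["rotation"],float)
    if R.shape==(3,3): return R
    r,p,y=R
    from scipy.spatial.transform import Rotation as Q
    return Q.from_euler('xyz',[r,p,y]).as_matrix()
def ray(c,u,v):
    K=np.array(c["intrinsics"]); d=np.linalg.inv(K)@np.array([u,v,1.]); d=np.array([d[0],-d[1],-d[2]])
    return np.array(c["xyz"]),rot(c)@d
def onz(c,u,v,z):
    o,d=ray(c,u,v); return o+d*(z-o[2])/d[2]
def proj(c,p):
    q=rot(c).T@(np.array(p)-np.array(c["xyz"])); K=np.array(c["intrinsics"])
    w=K@np.array([q[0],-q[1],-q[2]]); return w[:2]/w[2]
E
python3 - <<'E'
from h import *
for n in("top","side"):
    c=cam(n); save(c,f"pics/{n}0.png"); print(n,c["xyz"],c["rotation"],c["intrinsics"],[k for k in c])
print(robot.observe(), robot.tip_extent)
E
```

```text
pics
top [ 0.29489198 -0.05880533  1.22047625] [ 2.12438502e-01 -1.31055404e-03 -1.55731205e+00] [[434.97137802   0.         250.74775762]
 [  0.         434.97137802 188.40239512]
 [  0.           0.           1.        ]] ['pixels', 'intrinsics', 'xyz', 'rotation']
side [-0.08541093 -0.79296003  0.92269715] [ 0.86354403 -0.00603428 -0.70682718] [[462.00277672   0.         262.41865073]
 [  0.         462.00277672 185.46579595]
 [  0.           0.           1.        ]] ['pixels', 'intrinsics', 'xyz', 'rotation']
{'time': 0.1, 'qpos': array([ 1.02602168e+00,  3.42665292e-01,  1.52489553e+00,  1.28766982e-05,
        1.27541012e+00, -1.46011750e-01]), 'qvel': array([-1.29164975e-03, -7.13146919e-04, -1.08288634e-03, -1.90594753e-03,
        5.92837714e-04,  9.64147750e-05]), 'joint_efforts': array([ 1.45955510e-03, -4.32003844e+01, -2.44694495e+01,  7.20569445e-02,
        5.24975604e-02, -2.57910284e-05]), 'tool_pos': array([0.20365475, 0.48353139, 0.24311715]), 'tool_rot': array([-3.14023082e+00, -2.12714660e-04,  2.74282586e+00]), 'contact_force': array([-0.38842758, -0.14442136, -0.95818592]), 'torque': array([ 0.00966078, -0.00521495, -0.0680251 ]), 'grip_force': 0.0, 'opening': 0.0917602204991338} 0.017
```

View pics/top0.png

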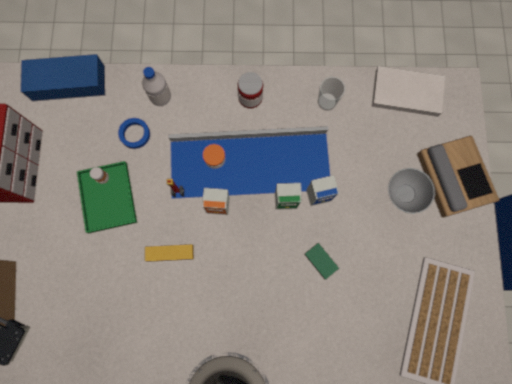

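View pics/side0.png

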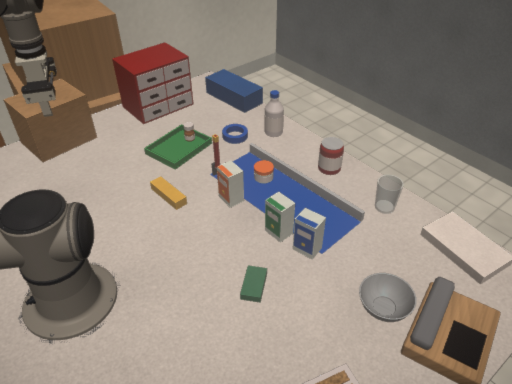

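Top view: the pot is at (213,156), with the mat spanning (171,139) to (330,190). Cartons stand at orange (216,200), green (288,195) and blue (324,189). The flag is at (175,187), the tray at (107,197) with the vial at (97,174), and the red carton is absent.

```bash
cat >> h.py <<'E'
def mask(c,h0,h1,s=90,v=60,box=None):
    hsv=cv2.cvtColor(c["pixels"],cv2.COLOR_RGB2HSV); m=cv2.inRange(hsv,(h0,s,v),(h1,255,255))
    if box:
        k=np.zeros_like(m); u0,v0,u1,v1=box; k[v0:v1,u0:u1]=255; m&=k
    return m
def big(m):
    cs,_=cv2.findContours(m,cv2.RETR_EXTERNAL,cv2.CHAIN_APPROX_NONE); return max(cs,key=cv2.contourArea)
def plane(c,cnt,z): return np.array([onz(c,u,v,z)[:2] for u,v in cnt.reshape(-1,2)],np.float32)
E
python3 - <<'E'
from h import *
c=cam("top")
np.set_printoptions(precision=4,suppress=True)
m=mask(c,105,125,120,60,(160,120,345,215)); cnt=big(m); r=cv2.minAreaRect(plane(c,cnt,0)); print("mat",r,cv2.boxPoints(r))
# fence side edge: top-most mat pixel per column ; line fit
cols=[(u,np.where(m[:,u])[0].min()) for u in range(180,320)]
P=np.array([onz(c,u,v-.5,0)[:2] for u,v in cols]);print("far edge fit",np.polyfit(P[:,1],P[:,0],1))
l=big(mask(c,50,80,120,40,(70,150,145,240)));r=cv2.minAreaRect(plane(c,l,0.025));print("tray",r,cv2.boxPoints(r))
for n,b,h0,h1,z,s in(("pot",(195,140,232,172),2,16,.046,150),("o",(195,185,232,218),2,16,.115,100),("g",(270,178,305,212),50,85,.115,80),("b",(308,172,342,206),100,125,.115,80)):
    mm=mask(c,h0,h1,s,60,b)
    if n=="b":
        pass
    k=big(mm);r=cv2.minAreaRect(plane(c,k,z));print(n,r, cv2.boundingRect(k))
s=cv2.resize(c["pixels"][120:225,160:345],None,fx=4.3,fy=4.3,interpolation=cv2.INTER_CUBIC);cv2.imwrite("pics/crop.png",s[:,:,::-1])
for p in((213,156),): print(onz(c,*p,.046))
E
```

```text
mat ((0.6279932856559753, -0.0528864711523056), (0.16784629225730896, 0.45477718114852905), 3.9327392578125) [[ 0.5287  0.1682]
 [ 0.5599 -0.2855]
 [ 0.7273 -0.274 ]
 [ 0.6961  0.1797]]
far edge fit [-0.0681  0.708 ]
tray ((0.5249314308166504, 0.34765130281448364), (0.1757875233888626, 0.1367102414369583), 13.550174713134766) [[0.4235 0.3935]
 [0.4555 0.2606]
 [0.6264 0.3018]
 [0.5944 0.4347]]
pot ((0.6429334878921509, 0.04902130365371704), (0.05851142480969429, 0.05345696955919266), 1.5431212186813354) (204, 145, 20, 21)
o ((0.4830905795097351, 0.03574240207672119), (0.03133309260010719, 0.05463242158293724), 0.7843710780143738) (204, 201, 22, 13)
g ((0.5079805850982666, -0.15638509392738342), (0.013168343342840672, 0.05176472291350365), 0.7873778343200684) (279, 196, 21, 6)
b ((0.5609660148620605, -0.2337954193353653), (0.03759302943944931, 0.05612576752901077), 0.7917525768280029) (308, 172, 22, 15)
[0.6398 0.0503 0.046 ]
```

View pics/crop.png

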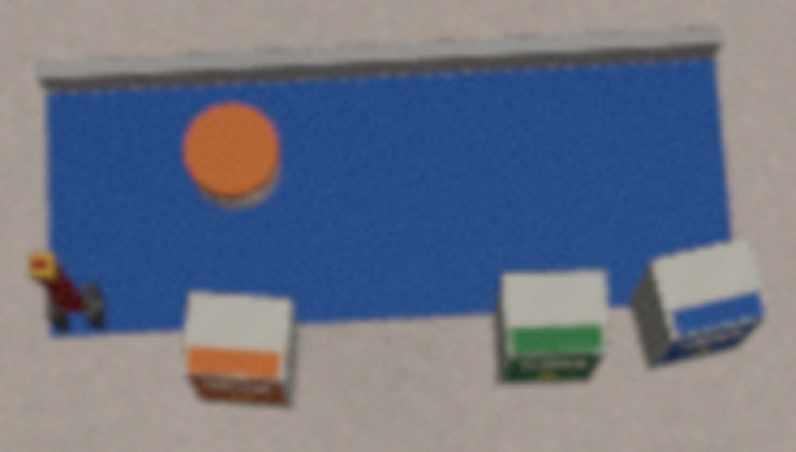

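```bash
cat >> h.py <<'E'
np.set_printoptions(precision=4,suppress=True)
A=0.0685; O=np.array([0.628,-0.0028])
LX=np.array([np.cos(A),np.sin(A)]); LY=np.array([-np.sin(A),np.cos(A)])
def tolane(p): d=np.array(p)[:2]-O; return np.array([d@LX,d@LY])
def toworld(x,y,z): return np.append(O+x*LX+y*LY,z)
def go(p,yaw,frm=None):
    s=robot.observe(); p0,y0=(s["tool_pos"],s["tool_rot"][2]) if frm is None else frm
    d=np.array(p)-p0; c,sn=np.cos(y0),np.sin(y0)
    sp=(y0-yaw+np.pi)%(2*np.pi)-np.pi
    print("shift",np.array([d[0]*c+d[1]*sn,d[0]*sn-d[1]*c,-d[2]])/.06,"spin",round(sp,3)); return np.array(p),yaw
E
python3 - <<'E'
from h import *
c=cam("top")
print("hinge px",proj(c,toworld(-.075,.158,.03)),"cheek top",proj(c,toworld(-.063,.142,.046)),"fence ends",[proj(c,toworld(.08,y,0)) for y in(.18,-.28)],[proj(c,toworld(.08,y,.035)) for y in(.18,-.28)])
T={"o":[(190,293),(293,297),(280,375),(188,373)],"g":[(503,275),(605,272),(602,347),(512,352)],"b":[(650,262),(747,242),(763,303),(675,333)]}
for n,q in T.items():
    P=np.array([tolane(onz(c,u/4.3+160,v/4.3+120,.115)) for u,v in q]); print(n,"corners lane",P.tolist(),"mean",P.mean(0))
k=big(mask(c,2,16,150,60,(195,140,232,172)));pot=onz(c,*cv2.minEnclosingCircle(k)[0],.046);print("pot",pot,tolane(pot))
v=onz(c,97,173.5,.065);print("vial",v)
g=go([pot[0],pot[1],.13],A+np.pi); go([pot[0],pot[1],.036],A+np.pi,g)
E
```

```text
hinge px [176.8209 190.6612] cheek top [181.5718 184.9228] fence ends [array([169.9965, 141.6092]), array([325.9882, 133.4905])] [array([167.7911, 137.7409]), array([328.0642, 129.4183])]
o corners lane [[-0.09083630308036417, 0.07320445808454613], [-0.09671415996792142, 0.01113408772293389], [-0.14402551556745866, 0.02101351536670536], [-0.13979385858754714, 0.07599218790452643]] mean [-0.1178  0.0453]
g corners lane [[-0.09005390664417104, -0.11653208152867499], [-0.09157567953296827, -0.17841117592128403], [-0.13758038653450166, -0.17295011815051503], [-0.1376656389050783, -0.11872093787254383]] mean [-0.1142 -0.1467]
b corners lane [[-0.08686193893892637, -0.20618237698536984], [-0.07763361436632521, -0.26617741925191785], [-0.1159520442307574, -0.27222295369403227], [-0.1314405050233594, -0.2175169887892083]] mean [-0.103  -0.2405]
pot [0.6428 0.0492 0.046 ] [0.0183 0.0508]
vial [0.58   0.3643 0.065 ]
shift [-9.5555 -3.8319  1.8892] spin -0.467
shift [-0.      0.      1.5667] spin 0.0
```

step_arm(motion=[[[-9.55,-3.83,0],-0.467],[[-9.55,-3.83,0],-0.467],[[-9.55,-3.83,0],-0.467],[[-9.55,-3.83,0],-0.467],[[-9.55,-3.83,0],-0.467],[[-9.55,-3.83,0],-0.467],[[-9.55,-3.83,0],-0.467],[[-9.55,-3.83,0],-0.467],[[-9.55,-3.83,0],-0.467],[[-9.55,-3.83,0],-0.467]], hand=0)

```text
time: 1.45
tool_pos: [0.6391, 0.0526, 0.2435]
tool_rot: [3.141, -0.0, -3.074]
contact_force: [-0.2, 0.1, -0.9]
opening: 0.0914
grip_force: 0.0
```

step_arm(motion=[[[0,0,0],0],[[0,0,0],0],[[0,0,0],0],[[0,0,0],0]])

```text
time: 1.95
tool_pos: [0.6374, 0.0554, 0.2443]
tool_rot: [3.142, 0.001, -3.072]
contact_force: [-0.3, 0.8, 0.9]
opening: 0.092
grip_force: 0.0
```

Run:
```python
from h import *
c=cam("side"); s=robot.observe(); print(s["tool_pos"],s["tool_rot"],s["time"])
k=big(mask(c,2,16,150,60,(245,150,290,185))); (x,y),r=cv2.minEnclosingCircle(k);print(x,y,r,"side pot",onz(c,x,y,.046),proj(c,[.6428,.0492,.046]),proj(c,[.6428,.0492,.040]))
go([.6428,.0492,.036],A+np.pi)
```

```text
[0.6375 0.0553 0.2443] [ 3.1415  0.0006 -3.0719] 2.0
263.1666564941406 166.5 9.180402755737305 side pot [0.6446 0.0502 0.046 ] [262.9215 166.8885] [262.9083 168.4236]
shift [-0.0812 -0.1072  3.471 ] spin 0.001
```

step_arm(motion=[[[-0.08,-0.11,2],0],[[-0.08,-0.11,2],0],[[-0.08,-0.11,2.6],0],[[-0.08,-0.11,3.1],0],[[-0.08,-0.11,3.46],0],[[-0.08,-0.11,3.46],0],[[-0.08,-0.11,3.46],0]])

```text
time: 2.88
tool_pos: [0.6438, 0.0483, 0.0374]
tool_rot: [-3.141, 0.002, -3.073]
contact_force: [-0.9, -0.1, 0.6]
opening: 0.0919
grip_force: 0.0
```

step_arm(motion=[[[0,0,0],0],[[0,0,0],0],[[0,0,0],0],[[0,0,0],0],[[0,0,0],0],[[0,0,0],0],[[0,0,0],0],[[0,0,0],0]], hand=255, squeeze=25)

```text
time: 3.88
tool_pos: [0.6433, 0.0481, 0.0365]
tool_rot: [3.141, 0.001, -3.073]
contact_force: [-1.4, 1.5, 5.9]
opening: 0.0613
grip_force: 25.0
```

step_arm(motion=[[[0,0,-0.5],0],[[0,0,-1.5],0],[[0,0,-2.2],0],[[0,0,-2.2],0],[[0,0,-2.2],0],[[0,0,-2.2],0]])

```text
time: 4.62
tool_pos: [0.6421, 0.0479, 0.1658]
tool_rot: [3.141, -0.004, -3.073]
contact_force: [-0.9, -0.2, -0.7]
opening: 0.0614
grip_force: 25.0
```

Run:
```python
from h import *
c=cam("side"); s=robot.observe(); print(s["tool_pos"],s["tool_rot"][2],s["opening"],s["grip_force"])
save(c,"pics/s1.png")
t=.237; p=np.array([.525,.348])-.046*np.array([np.cos(t),np.sin(t)])
print(p); g=go([*p,s["tool_pos"][2]],t+np.pi)
g=go([*p,.041],t+np.pi,g)
```

```text
[0.6423 0.048  0.1661] -3.0734921322877073 0.06109251182130762 24.999884963035583
[0.4803 0.3372]
shift [ 2.3663  4.9932 -0.    ] spin -0.169
shift [-0.      0.      2.0844] spin 0.0
```

View pics/s1.png

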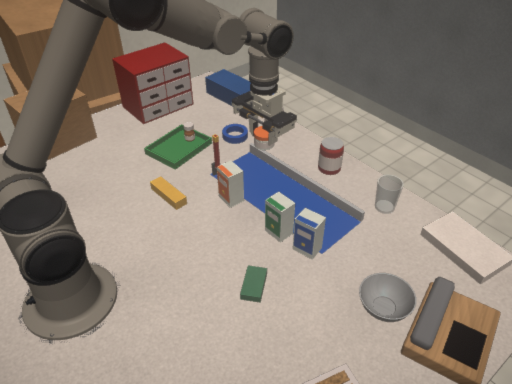

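The pot is held at about (262,140), clear of the mat, and the rest of the scene is undisturbed. I'll lift higher to clear the flag, then go over to the tray.

step_arm(motion=[[[0,0,-1],0],[[0.4,0.9,-1],-0.03],[[0.8,1.7,-1],-0.06],[[1.2,2.5,-1],-0.09],[[1.6,3.3,-1],-0.12],[[2.0,4.2,-1],-0.15],[[2.37,4.99,-1],-0.17],[[2.37,4.99,-1],-0.17],[[2.37,4.99,-1],-0.17],[[2.37,4.99,-1],-0.17]])

```text
time: 5.92
tool_pos: [0.4816, 0.3358, 0.2277]
tool_rot: [-3.141, -0.001, -2.905]
contact_force: [0.3, -0.1, -0.3]
opening: 0.0611
grip_force: 25.0
```

Run:
```python
from h import *
c=cam("top"); s=robot.observe(); print(s["tool_pos"],s["tool_rot"][2],s["opening"],s["grip_force"])
save(c,"pics/t2.png"); t=.237;p=np.array([.4803,.3372])
g=go([*p,.06],t+np.pi);g=go([*p,.042],t+np.pi,g)
```

```text
[0.4816 0.3358 0.2278] -2.9053905736808856 0.061303558358247 24.999814331531525
shift [0.0162 0.0275 2.7975] spin -0.001
shift [-0.   0.   0.3] spin 0.0
```

View pics/t2.png

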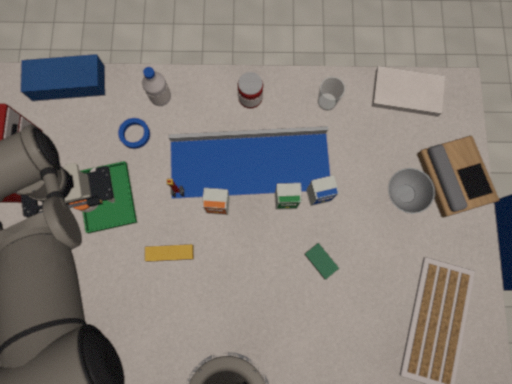

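The gripper with the pot is over the tray's near half at about (90,190); the vial is unaffected.

step_arm(motion=[[[0.02,0.03,1],0],[[0.02,0.03,2],0],[[0.02,0.03,2.6],0],[[0.02,0.03,2.9],0],[[0.02,0.03,3.09],0],[[0.02,0.03,3.09],0],[[0.02,0.03,3.09],0],[[0.02,0.03,3.09],0]])

```text
time: 6.98
tool_pos: [0.4797, 0.3387, 0.0436]
tool_rot: [3.141, 0.001, -2.903]
contact_force: [0.5, 0.3, -0.9]
opening: 0.0612
grip_force: 25.0
```

step_arm(motion=[[[0,0,0],0],[[0,0,0],0],[[0,0,0],0],[[0,0,0],0],[[0,0,0],0]], hand=45)

```text
time: 7.6
tool_pos: [0.4793, 0.3385, 0.0427]
tool_rot: [3.142, 0.0, -2.903]
contact_force: [0.8, 0.4, -0.2]
opening: 0.0759
grip_force: 0.0
```

step_arm(motion=[[[0,0,-0.5],0],[[0,0,-1.5],0],[[0,0,-2.5],0],[[0,0,-3.3],0],[[0,0,-3.3],0],[[0,0,-3.3],0]])

```text
time: 8.35
tool_pos: [0.4788, 0.3382, 0.2399]
tool_rot: [-3.141, -0.001, -2.903]
contact_force: [-0.0, 0.3, -0.8]
opening: 0.0759
grip_force: 0.0
```

Run:
```python
from h import *
c=cam("side"); s=robot.observe(); print(s["tool_pos"],s["tool_rot"][2],s["opening"])
m=mask(c,2,16,150,60,(120,110,215,175)); k=big(m); (x,y),r=cv2.minEnclosingCircle(k); print("pot",x,y,r,onz(c,x,y,.05))
save({"pixels":cv2.resize(c["pixels"][90:220,110:260],None,fx=4,fy=4)},"pics/s3.png")
# toward flag
y=A+np.pi/2
g=go([.47,.24,.25],y);g=go(toworld(-.12,.158,.25),y,g);g=go(toworld(-.12,.158,.135),y,g)
```

```text
[0.4786 0.3381 0.2391] -2.9034479412367933 0.07587770097021727
pot 167.0 142.5 9.12424373626709 [0.4838 0.3438 0.05  ]
shift [ 0.5252 -1.5545 -0.181 ] spin 1.74
shift [-1.5841  0.3502 -0.    ] spin 0.0
shift [0.     0.     1.9167] spin 0.0
```

View pics/s3.png

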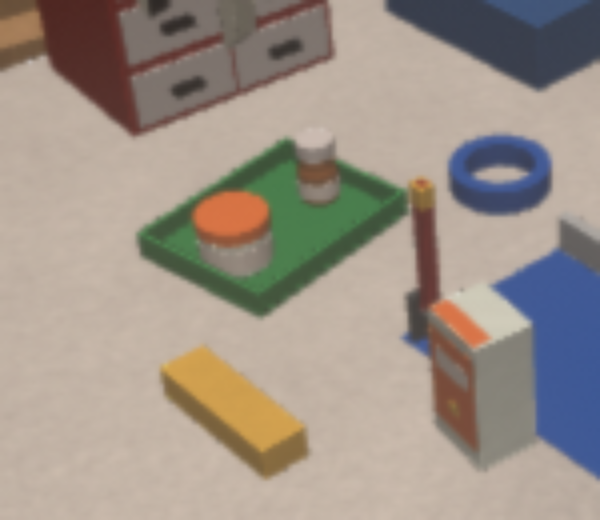

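The pot stands upright in the tray at crop (232,220). Next is the flag, with the jaws shut.

Run:
```python
from h import *
y=A+np.pi
g=go(toworld(-.15,.158,.24),y);g=go(toworld(-.15,.158,.135),y,g)
```

```text
shift [ 0.9403 -3.0905 -0.0143] spin 0.17
shift [-0.    0.    1.75] spin 0.0
```

step_arm(motion=[[[0.94,-3.09,0],0.17],[[0.94,-3.09,0],0.17],[[0.94,-3.09,0],0.17],[[0.94,-3.09,0],0.17],[[0.94,-3.09,0.5],0.17],[[0.94,-3.09,1.2],0.17],[[0.94,-3.09,1.75],0.17],[[0.94,-3.09,1.75],0.17],[[0.94,-3.09,1.75],0.17]], hand=255)

```text
time: 9.52
tool_pos: [0.4686, 0.1455, 0.1362]
tool_rot: [3.141, 0.0, -3.073]
contact_force: [-0.1, -0.1, 0.1]
opening: 0.0004
grip_force: 0.0
```

step_arm(motion=[[[-0.3,0,0],0],[[-0.6,0,0],0],[[-0.9,0,0],0],[[-1.2,0,0],0],[[-1.5,0,0],0],[[-1.8,0,0],0],[[-2.1,0,0],0],[[-2.4,0,0],0],[[-2.7,0,0],0],[[-2.7,0,0],0]])

```text
time: 10.78
tool_pos: [0.6312, 0.1563, 0.1371]
tool_rot: [3.141, 0.003, -3.073]
contact_force: [0.7, -0.1, 1.7]
opening: 0.0007
grip_force: 0.8
```

Run:
```python
from h import *
s=robot.observe(); print(tolane(s["tool_pos"]),s["tool_pos"],s["contact_force"],s["opening"])
c=cam("side"); save({"pixels":cv2.resize(c["pixels"][90:220,160:310],None,fx=4,fy=4)},"pics/s4.png")
```

```text
[0.0141 0.1585] [0.6312 0.1563 0.1371] [ 0.6945 -0.087   1.6988] 0.000719758061019713
```

View pics/s4.png

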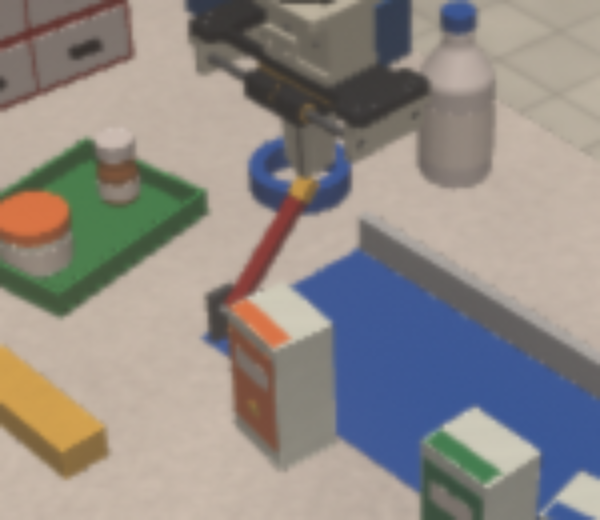

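The bar is leaning at about 45° with the fingertips on its yellow tip at crop (305,185). I'll press down.

step_arm(motion=[[[-0.1,0,0.3],0],[[-0.1,0,0.6],0],[[-0.1,0,0.9],0],[[-0.1,0,1.15],0],[[-0.1,0,1.35],0],[[-0.1,0,1.45],0],[[-0.1,0,1.48],0],[[-0.1,0,1.48],0]])

```text
time: 11.82
tool_pos: [0.6356, 0.1565, 0.0525]
tool_rot: [-3.141, 0.002, -3.073]
contact_force: [-15.1, -3.8, 37.1]
opening: 0.0007
grip_force: 18.3
```

step_arm(motion=[[[0,0,-1],0],[[0,0,-2],0],[[0,0,-2.8],0],[[0,0,-2.8],0],[[0,0,-2.8],0]])

```text
time: 12.45
tool_pos: [0.6354, 0.1564, 0.214]
tool_rot: [3.142, -0.001, -3.073]
contact_force: [-0.2, -0.1, -0.3]
opening: 0.0005
grip_force: 0.0
```

Run:
```python
from h import *
s=robot.observe(); print(tolane(s["tool_pos"]),s["tool_pos"],s["contact_force"])
c=cam("side"); save({"pixels":cv2.resize(c["pixels"][100:290,190:370],None,fx=3,fy=3)},"pics/s5.png")
for q in((-.075,.158,.03),(.047,.158,.03),(.047,.158,.04)): print((proj(c,toworld(*q))-[190,100])*3)
print("cart",(proj(c,toworld(-.142,.0453,.115))-[190,100])*3)
y=A+np.pi
g=go(toworld(-.19,.047,.24),y);g=go(toworld(-.19,.047,.115),y,g)
```

```text
[0.0183 0.1583] [0.6354 0.1564 0.214 ] [-0.2356 -0.0602 -0.3172]
[ 81.7812 205.4759]
[168.2097 156.7775]
[168.0523 149.2876]
cart [ 99.8255 219.2214]
shift [ 3.4659 -1.8559 -0.4475] spin -0.0
shift [-0.      0.      2.0833] spin 0.0
```

View pics/s5.png

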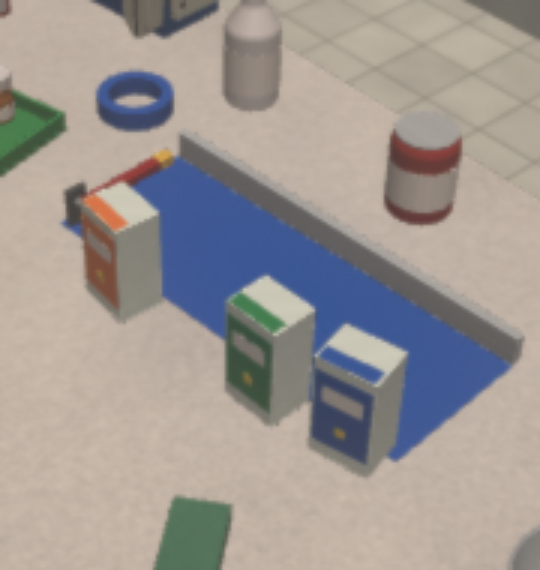

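The flag is down, with its yellow tip at crop (163,158) against a predicted (168,157). Now I'll tip the orange carton.

step_arm(motion=[[[3.47,-1.86,-0.45],0],[[3.47,-1.86,-0.45],0],[[3.47,-1.86,-0.45],0],[[3.47,-1.86,-0.45],0],[[3.47,-1.86,-0.45],0],[[3.47,-1.86,0.5],0],[[3.47,-1.86,1.3],0],[[3.47,-1.86,1.63],0],[[3.47,-1.86,1.63],0],[[3.47,-1.86,1.63],0]])

```text
time: 13.75
tool_pos: [0.4365, 0.0311, 0.1173]
tool_rot: [3.142, 0.0, -3.073]
contact_force: [0.1, -0.4, 0.3]
opening: 0.0005
grip_force: 0.0
```

step_arm(motion=[[[-0.3,0,0],0],[[-0.5,0,0],0],[[-0.65,0,0],0],[[-0.8,0,0],0],[[-0.95,0,0],0],[[-1.1,0,0],0],[[-1.25,0,0],0],[[-1.4,0,0],0],[[-1.55,0,0],0],[[-1.6,0,0],0]])

```text
time: 15.0
tool_pos: [0.5321, 0.0375, 0.117]
tool_rot: [3.142, 0.0, -3.073]
contact_force: [0.8, -0.1, -0.3]
opening: 0.0005
grip_force: 0.0
```

step_arm(motion=[[[-0.1,0,0],0],[[0,0,-0.5],0],[[0,0,-1.5],0],[[0,0,-2],0],[[0,0,-2],0],[[0,0,-2],0]])

```text
time: 15.75
tool_pos: [0.5309, 0.0375, 0.2361]
tool_rot: [3.141, -0.002, -3.073]
contact_force: [0.2, -0.2, -0.3]
opening: 0.0003
grip_force: 0.0
```

Run:
```python
from h import *
s=robot.observe(); print(tolane(s["tool_pos"]),s["tool_pos"])
c=cam("side"); save({"pixels":cv2.resize(c["pixels"][100:290,190:370],None,fx=3,fy=3)},"pics/s6.png")
y=A+np.pi
g=go(toworld(-.19,-.145,.23),y);g=go(toworld(-.19,-.145,.115),y,g)
# blue: yaw from corners
yb=y+.155
n=np.array([np.cos(.155),np.sin(.155)]);b=np.array([-.103,-.2405])-n*.09; print("blue start lane",b)
```

```text
[-0.0941  0.0469] [0.5309 0.0375 0.2361]
shift [ 1.5953 -3.1986  0.0948] spin -0.0
shift [-0.      0.      1.9167] spin 0.0
blue start lane [-0.1919 -0.2544]
```

View pics/s6.png

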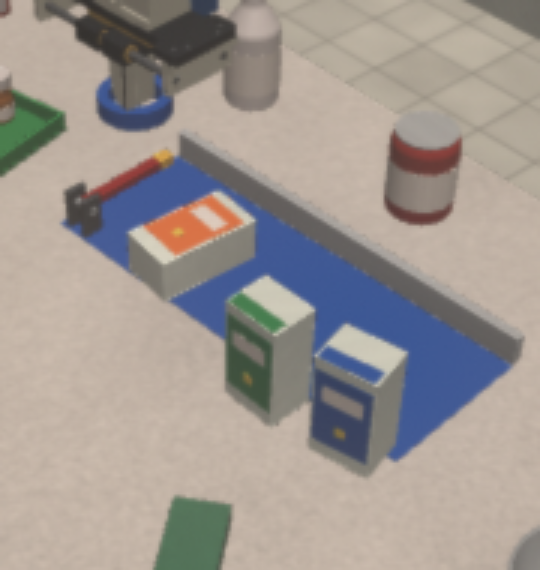

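Orange landed label up at crop (192,235). Green next, the same way.

step_arm(motion=[[[1.6,-3.2,0],0],[[1.6,-3.2,0],0],[[1.6,-3.2,0],0],[[1.6,-3.2,0],0],[[1.6,-3.2,0],0],[[1.6,-3.2,1],0],[[1.6,-3.2,1.7],0],[[1.6,-3.2,2.0],0],[[1.6,-3.2,2.0],0],[[1.6,-3.2,2.0],0]])

```text
time: 17.05
tool_pos: [0.4494, -0.1601, 0.1176]
tool_rot: [-3.141, 0.001, -3.072]
contact_force: [0.0, -0.0, 0.6]
opening: 0.0002
grip_force: 0.0
```

step_arm(motion=[[[-0.3,0,0],0],[[-0.5,0,0],0],[[-0.65,0,0],0],[[-0.8,0,0],0],[[-0.95,0,0],0],[[-1.1,0,0],0],[[-1.25,0,0],0],[[-1.4,0,0],0],[[-1.55,0,0],0],[[-1.6,0,0],0]])

```text
time: 18.3
tool_pos: [0.5452, -0.154, 0.117]
tool_rot: [3.142, 0.0, -3.073]
contact_force: [-0.0, -0.2, -1.0]
opening: 0.0003
grip_force: 0.0
```

step_arm(motion=[[[-0.1,0,0],0],[[0,0,-0.5],0],[[0,0,-1.5],0],[[0,0,-2],0],[[0,0,-2],0],[[0,0,-2],0]], hand=0)

```text
time: 19.05
tool_pos: [0.5441, -0.1539, 0.236]
tool_rot: [3.141, -0.002, -3.073]
contact_force: [0.3, -0.5, 0.0]
opening: 0.0557
grip_force: 0.0
```

```bash
cat >> h.py <<'E'
HUE={"o":(2,16,110),"g":(50,88,80),"b":(98,122,60)}
def label(c,n,z=.05,box=None):
    # lying carton's label: centre (lane) and angle of its long axis to lane x
    h=HUE[n]; m=mask(c,h[0],h[1],h[2],50,box); m=cv2.morphologyEx(m,cv2.MORPH_CLOSE,np.ones((5,5)))
    P=np.array([tolane(q) for q in plane(c,big(m),z)],np.float32); (cx,cy),(w,h2),a=cv2.minAreaRect(P)
    if w<h2: a-=90; w,h2=h2,w
    a=(a+90)%180-90
    return np.array([cx,cy,np.radians(a),w,h2])
E
python3 - <<'E'
from h import *
s=robot.observe(); print(tolane(s["tool_pos"]),s["tool_pos"])
c=cam("side"); save({"pixels":cv2.resize(c["pixels"][100:290,190:370],None,fx=3,fy=3)},"pics/s7.png")
print("o",label(c,"o",box=(200,150,300,230)));print("g",label(c,"g",box=(255,160,345,250)))
E
```

```text
[-0.0941 -0.145 ] [ 0.5441 -0.1539  0.236 ]
o [-0.0292  0.0397 -0.1338  0.0838  0.0544]
g [-0.0248 -0.1443 -0.0258  0.08    0.0523]
```

View pics/s7.png

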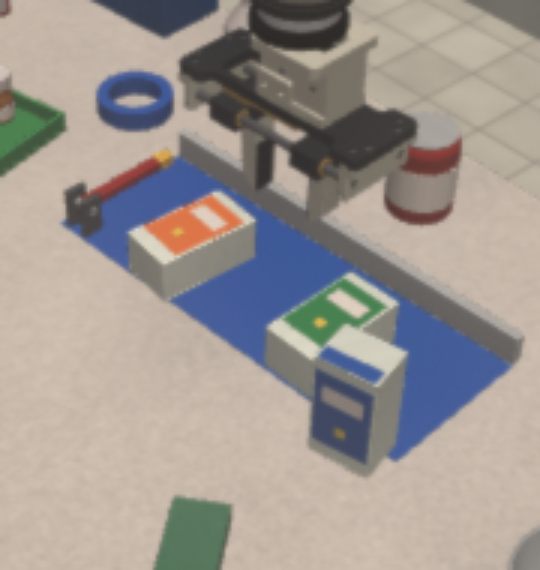

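Green lies label up at crop (335,325) and blue still stands. I'll grasp green from above and carry it to the fence, away from blue.

Run:
```python
from h import *
y=A+np.pi
g=go(toworld(-.005,-.145,.2),y-.02);g=go(toworld(-.005,-.145,.034),y-.02,g)
g2=go(toworld(.040,-.06,.040),y,g)
```

```text
shift [-1.4869 -0.001   0.5933] spin 0.02
shift [-0.      0.      2.7667] spin 0.0
shift [-0.7215  1.4314 -0.1   ] spin -0.02
```

step_arm(motion=[[[-0.8,0,0],0.02],[[-1.49,0,0.3],0.02],[[-1.49,0,1.3],0.02],[[-1.49,0,2.2],0.02],[[-1.49,0,2.9],0.02],[[-1.49,0,3.35],0.02],[[-1.49,0,3.35],0.02],[[-1.49,0,3.35],0.02]])

```text
time: 20.1
tool_pos: [0.6341, -0.1481, 0.0366]
tool_rot: [-3.141, 0.0, -3.093]
contact_force: [0.6, -0.0, -0.7]
opening: 0.0919
grip_force: 0.0
```

step_arm(motion=[[[0,0,0],0],[[0,0,0],0],[[0,0,0],0],[[0,0,0],0],[[0,0,0],0],[[0,0,0],0],[[0,0,0],0]], hand=255, squeeze=20)

```text
time: 20.98
tool_pos: [0.6342, -0.1484, 0.0368]
tool_rot: [-3.141, 0.001, -3.093]
contact_force: [-0.4, -1.4, 6.1]
opening: 0.062
grip_force: 20.0
```

step_arm(motion=[[[0,0,-0.12],0],[[0,0.4,-0.12],0],[[0,0.8,-0.12],0],[[-0.2,1.2,-0.12],-0.02],[[-0.4,1.4,-0.12],-0.02],[[-0.6,1.43,-0.12],-0.02],[[-0.72,1.43,-0.12],-0.02],[[-0.72,1.43,-0.12],-0.02],[[-0.72,1.43,-0.12],-0.02]])

```text
time: 22.1
tool_pos: [0.6725, -0.0604, 0.0432]
tool_rot: [3.141, -0.0, -3.074]
contact_force: [-0.2, -0.0, -2.4]
opening: 0.0619
grip_force: 20.0
```

Run:
```python
from h import *
s=robot.observe(); print(tolane(s["tool_pos"]),s["tool_pos"],s["tool_rot"][2],s["opening"],s["grip_force"],s["contact_force"])
c=cam("side"); save({"pixels":cv2.resize(c["pixels"][100:290,190:370],None,fx=3,fy=3)},"pics/s8.png")
```

```text
[ 0.0405 -0.0605] [ 0.6725 -0.0604  0.0432] -3.0738436293097715 0.061856710695047744 19.998798966407776 [-0.2259 -0.0144 -2.3565]
```

View pics/s8.png

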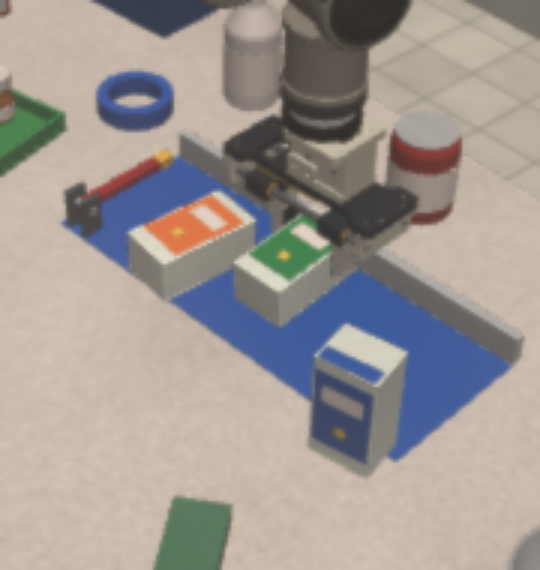

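Green is held square at crop (290,265) with a few mm to go to the fence. I'll nudge it in until there is contact.

step_arm(motion=[[[-0.05,0,0.11],0],[[-0.1,0,0.11],0],[[-0.15,0,0.11],0],[[-0.2,0,0.11],0],[[-0.2,0,0.11],0]])

```text
time: 22.78
tool_pos: [0.6822, -0.0598, 0.037]
tool_rot: [3.141, -0.006, -3.073]
contact_force: [-13.4, -2.8, 10.9]
opening: 0.0618
grip_force: 20.0
```

step_arm(motion=[[[0.02,0,0],0],[[0.02,0,0],0],[[0.02,0,0],0],[[0.02,0,0],0]], hand=50)

```text
time: 23.28
tool_pos: [0.6838, -0.0594, 0.0366]
tool_rot: [3.142, 0.0, -3.073]
contact_force: [-0.3, 0.1, 0.8]
opening: 0.0738
grip_force: 0.0
```

step_arm(motion=[[[0,0,-1],0],[[0,0,-2],0],[[0,0,-3.2],0],[[0,0,-3.2],0],[[0,0,-3.2],0]])

```text
time: 23.9
tool_pos: [0.6837, -0.0595, 0.2291]
tool_rot: [-3.141, 0.001, -3.073]
contact_force: [-0.2, 0.4, -0.4]
opening: 0.0738
grip_force: 0.0
```

Run:
```python
from h import *
s=robot.observe(); print(tolane(s["tool_pos"]),s["tool_pos"],s["opening"])
y=A+np.pi
g=go(toworld(-.192,-.254,.22),y+.15);g=go(toworld(-.192,-.254,.115),y+.15,g)
c=cam("side");print("g",label(c,"g",box=(245,160,345,250)),"o",label(c,"o",box=(200,150,300,230)))
```

```text
[ 0.0517 -0.0603] [ 0.6837 -0.0595  0.2291] 0.07382911736357567
shift [ 4.061  -3.2285  0.1523] spin -0.15
shift [-0.    0.    1.75] spin 0.0
g [ 0.0278 -0.0578 -0.0124  0.0785  0.0521] o [-0.029   0.0395 -0.1256  0.0835  0.0544]
```

step_arm(motion=[[[4.06,-3.23,0],-0.15],[[4.06,-3.23,0],-0.15],[[4.06,-3.23,0],-0.15],[[4.06,-3.23,0],-0.15],[[4.06,-3.23,0],-0.15],[[4.06,-3.23,0],-0.15],[[4.06,-3.23,1],-0.15],[[4.06,-3.23,1.7],-0.15],[[4.06,-3.23,1.9],-0.15],[[4.06,-3.23,1.9],-0.15]], hand=255)

```text
time: 25.2
tool_pos: [0.454, -0.2688, 0.1141]
tool_rot: [3.14, -0.001, -2.923]
contact_force: [-0.7, -0.4, -0.2]
opening: 0.0004
grip_force: 0.0
```

step_arm(motion=[[[-0.3,0,0],0],[[-0.5,0,0],0],[[-0.65,0,0],0],[[-0.8,0,0],0],[[-0.95,0,0],0],[[-1.1,0,0],0],[[-1.25,0,0],0],[[-1.4,0,0],0],[[-1.55,0,0],0],[[-1.65,0,0],0]])

```text
time: 26.45
tool_pos: [0.551, -0.2478, 0.1146]
tool_rot: [3.141, 0.0, -2.923]
contact_force: [0.1, 0.1, 0.3]
opening: 0.0004
grip_force: 0.0
```

step_arm(motion=[[[-0.1,0,0],0],[[0,0,-0.5],0],[[0,0,-1.5],0],[[0,0,-2],0],[[0,0,-2],0],[[0,0,-2],0]], hand=0)

```text
time: 27.2
tool_pos: [0.5499, -0.2477, 0.2335]
tool_rot: [3.14, -0.001, -2.923]
contact_force: [-0.2, -1.1, -0.0]
opening: 0.0558
grip_force: 0.0
```

Run:
```python
from h import *
s=robot.observe(); print(tolane(s["tool_pos"]),s["tool_pos"],s["tool_rot"][2])
c=cam("side"); save({"pixels":cv2.resize(c["pixels"][100:290,190:370],None,fx=3,fy=3)},"pics/s9.png")
```

```text
[-0.0946 -0.239 ] [ 0.5499 -0.2477  0.2335] -2.9234574087142526
```

View pics/s9.png

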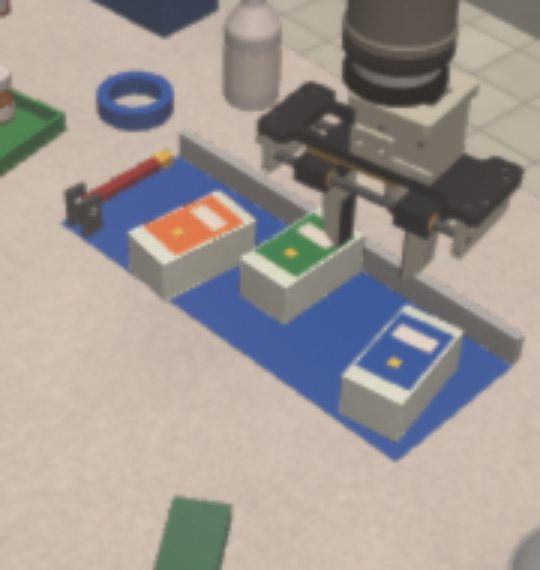

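Blue lies label up at crop (400,350), and all three are in the lane. Now orange goes to the fence first.

Run:
```python
from h import *
c=cam("side")
def pose(q):
    P=np.array([tolane(onz(c,u/3+190,v/3+100,.05)) for u,v in q]); d=(P[3]+P[2]-P[0]-P[1])/2; return P.mean(0),np.arctan2(d[1],d[0]),np.hypot(*d)
o=pose([(130,235),(165,263),(255,230),(218,193)]);b=pose([(343,375),(398,407),(462,330),(405,308)]);g=pose([(241,262),(285,288),(362,241),(318,212)])
print("o",o,"b",b,"g",g)
y=A+np.pi
go1=go(toworld(*(o[0]),.2),y+o[1]);go1=go(toworld(*(o[0]),.034),y+o[1],go1)
go1=go(toworld(.020,.085,.034),y,go1)
```

```text
o (array([-0.0366,  0.0322]), np.float64(-0.17814767521728025), np.float64(0.10556573116380642)) b (array([-0.022 , -0.2255]), np.float64(0.17391492829810962), np.float64(0.11316107383641842)) g (array([ 0.0187, -0.0646]), np.float64(-0.020778994267422204), np.float64(0.10766333172363012))
shift [-1.6327  4.3226  0.5489] spin 0.328
shift [0.     0.     2.7667] spin 0.0
shift [-0.7719  1.0336 -0.    ] spin -0.178
```

Run:
```python
from h import *
y=A+np.pi
g=go(toworld(-.034,.038,.2),y-.13);g=go(toworld(-.034,.038,.034),y-.13,g)
g=go(toworld(.018,.085,.034),y,g)
```

```text
shift [-1.6896  4.4123  0.5489] spin 0.28
shift [0.     0.     2.7667] spin 0.0
shift [-0.7578  0.8891 -0.    ] spin -0.13
```

step_arm(motion=[[[-1.69,4.41,0.2],0.28],[[-1.69,4.41,0.2],0.28],[[-1.69,4.41,0.2],0.28],[[-1.69,4.41,0.2],0.28],[[-1.69,4.41,0.2],0.28],[[-1.69,4.41,0.55],0.28],[[-1.69,4.41,1.5],0.28],[[-1.69,4.41,2.3],0.28]], hand=40)

```text
time: 28.3
tool_pos: [0.591, 0.0326, 0.0938]
tool_rot: [3.142, -0.002, 3.08]
contact_force: [0.9, 0.4, 0.4]
opening: 0.0772
grip_force: 0.0
```

step_arm(motion=[[[0,0,0.5],0],[[0,0,0.99],0],[[0,0,0.99],0],[[0,0,0.99],0]])

```text
time: 28.8
tool_pos: [0.5925, 0.0323, 0.0378]
tool_rot: [3.141, 0.0, 3.08]
contact_force: [0.1, 0.5, 0.5]
opening: 0.0776
grip_force: 0.0
```

Run:
```python
from h import *
s=robot.observe(); print(tolane(s["tool_pos"]),s["tool_pos"],s["tool_rot"][2],s["opening"],s["contact_force"])
```

```text
[-0.0331  0.0374] [0.5925 0.0323 0.0378] 3.079753743335985 0.07758637002281714 [0.0768 0.507  0.4633]
```

step_arm(motion=[[[0,0,0],0],[[0,0,0],0],[[0,0,0],0],[[0,0,0],0],[[0,0,0],0],[[0,0,0],0]], hand=255, squeeze=20)

```text
time: 29.55
tool_pos: [0.5927, 0.0323, 0.0384]
tool_rot: [3.142, 0.002, 3.08]
contact_force: [-0.9, -0.7, 6.1]
opening: 0.0617
grip_force: 20.0
```

step_arm(motion=[[[0,0,-0.1],0],[[0,0.3,-0.1],-0.06],[[0,0.6,-0.1],-0.13],[[-0.2,0.88,-0.1],-0.13],[[-0.4,0.88,-0.1],-0.13],[[-0.6,0.88,-0.1],-0.13],[[-0.75,0.88,-0.1],-0.13],[[-0.75,0.88,-0.1],-0.13],[[-0.75,0.88,0],-0.13]])

```text
time: 30.68
tool_pos: [0.6403, 0.0825, 0.0377]
tool_rot: [3.141, 0.001, -3.073]
contact_force: [-4.9, 0.8, 24.8]
opening: 0.0617
grip_force: 20.0
```

step_arm(motion=[[[-0.05,0,-0.03],0],[[-0.1,0,-0.03],0],[[-0.15,0,-0.03],0],[[-0.15,0,-0.03],0]])

```text
time: 31.18
tool_pos: [0.6467, 0.0828, 0.0383]
tool_rot: [3.141, -0.007, -3.073]
contact_force: [-8.9, 0.0, 2.0]
opening: 0.0617
grip_force: 20.0
```

step_arm(motion=[[[-0.05,0,0],0],[[-0.08,0,0],0],[[-0.08,0,0],0]])

```text
time: 31.55
tool_pos: [0.6478, 0.0829, 0.0378]
tool_rot: [3.141, -0.016, -3.073]
contact_force: [-20.3, -1.4, 7.4]
opening: 0.0619
grip_force: 20.0
```

step_arm(motion=[[[0.05,0,0],0],[[0.05,0,0],0],[[0.05,0,0],0],[[0.05,0,0],0]], hand=50)

```text
time: 32.05
tool_pos: [0.6515, 0.083, 0.0393]
tool_rot: [3.142, 0.001, -3.073]
contact_force: [-0.3, -0.0, -0.0]
opening: 0.074
grip_force: 0.0
```

step_arm(motion=[[[0,0,-1],0],[[0,0,-2],0],[[0,0,-2.7],0],[[0,0,-2.7],0],[[0,0,-2.7],0]], hand=0)

```text
time: 32.67
tool_pos: [0.6507, 0.0829, 0.2003]
tool_rot: [3.141, -0.001, -3.073]
contact_force: [0.7, -0.2, -0.3]
opening: 0.0919
grip_force: 0.0
```

Run:
```python
from h import *
s=robot.observe(); print(tolane(s["tool_pos"]),s["tool_pos"])
y=A+np.pi
c=cam("side");print("g",label(c,"g",box=(245,160,345,250)),"o",label(c,"o",box=(200,140,300,230)))
p=(-.0155,-.2255); p=(-.026,-.228)
m=mask(c,98,125,60,50)
g=go(toworld(*p,.2),y+.16);g=go(toworld(*p,.036),y+.16,g)
g=go(toworld(.020,-.155,.038),y,g)
```

```text
[0.0285 0.084 ] [0.6507 0.0829 0.2003]
g [ 0.0278 -0.0578 -0.0124  0.0785  0.0521] o [0.0281 0.1049 1.5585 0.0916 0.0835]
shift [ 0.9012 -5.2    -0.0084] spin -0.16
shift [-0.      0.      2.7333] spin 0.0
shift [-0.9507  1.079  -0.0333] spin 0.16
```

step_arm(motion=[[[0.9,-5.2,0],-0.16],[[0.9,-5.2,0],-0.16],[[0.9,-5.2,0],-0.16],[[0.9,-5.2,0],-0.16],[[0.9,-5.2,0],-0.16],[[0.9,-5.2,0],-0.16],[[0.9,-5.2,1],-0.16],[[0.9,-5.2,2],-0.16],[[0.9,-5.2,2.7],-0.16],[[0.9,-5.2,2.7],-0.16]])

```text
time: 33.98
tool_pos: [0.6157, -0.2295, 0.0342]
tool_rot: [3.135, -0.008, -2.913]
contact_force: [1.0, 0.4, 1.0]
opening: 0.0918
grip_force: 0.0
```

step_arm(motion=[[[0,0,0],0],[[0,0,0],0],[[0,0,0],0],[[0,0,0],0],[[0,0,0],0],[[0,0,0],0],[[0,0,0],0],[[0,0,0],0]], hand=255)

```text
time: 34.98
tool_pos: [0.619, -0.232, 0.0406]
tool_rot: [-3.141, 0.002, -2.913]
contact_force: [-1.4, 0.9, 6.1]
opening: 0.0622
grip_force: 19.9
```

step_arm(motion=[[[0,0,-0.1],0],[[0,0.3,-0.1],0.06],[[0,0.6,-0.1],0.12],[[-0.2,1.0,-0.1],0.16],[[-0.4,1.0,-0.1],0.16],[[-0.6,1.0,-0.1],0.16],[[-0.75,1.0,-0.03],0.16],[[-0.75,1.0,-0.03],0.16],[[-0.75,1.0,-0.03],0.16]])

```text
time: 36.1
tool_pos: [0.6485, -0.1637, 0.0406]
tool_rot: [3.141, -0.0, -3.074]
contact_force: [-0.1, -0.3, -1.9]
opening: 0.0618
grip_force: 19.9
```

Run:
```python
from h import *
s=robot.observe(); print(tolane(s["tool_pos"]),s["tool_pos"],s["tool_rot"][2],s["opening"],s["contact_force"])
c=cam("side"); save({"pixels":cv2.resize(c["pixels"][100:290,190:370],None,fx=3,fy=3)},"pics/s10.png")
```

```text
[ 0.0094 -0.162 ] [ 0.6485 -0.1637  0.0406] -3.0737723948495166 0.06183332357810813 [-0.1202 -0.3149 -1.928 ]
```

View pics/s10.png

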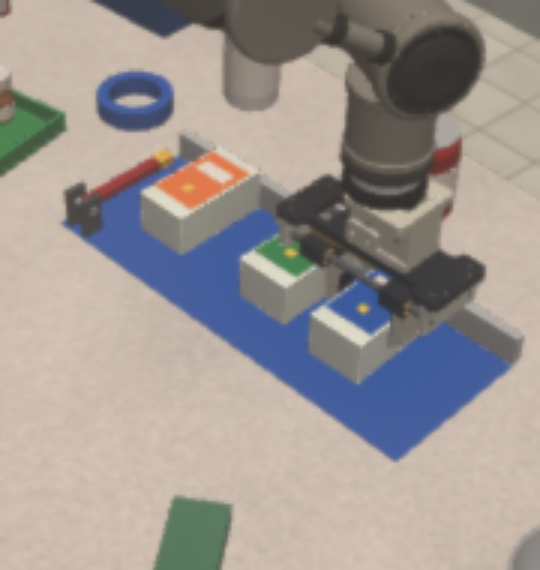

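Blue is held square at crop (355,325), about 15 mm short of the fence; I'll push on to contact.

step_arm(motion=[[[-0.06,0,0.02],0],[[-0.12,0,0.02],0],[[-0.18,0,0.02],0],[[-0.22,0,0.02],0],[[-0.22,0,0.02],0]])

```text
time: 36.78
tool_pos: [0.6587, -0.1621, 0.0402]
tool_rot: [3.14, -0.008, -3.073]
contact_force: [-16.0, 1.4, 12.4]
opening: 0.062
grip_force: 20.0
```

step_arm(motion=[[[0.05,0,0],0],[[0.05,0,0],0],[[0.05,0,0],0],[[0.05,0,0],0]], hand=45)

```text
time: 37.28
tool_pos: [0.6591, -0.1626, 0.0396]
tool_rot: [3.142, 0.0, -3.073]
contact_force: [0.5, 0.5, -1.1]
opening: 0.0753
grip_force: 0.0
```

step_arm(motion=[[[0,0,-1],0],[[0,0,-1.8],0],[[0,0,-1.8],0],[[0,0,-1.8],0]])

```text
time: 37.78
tool_pos: [0.6586, -0.1625, 0.1471]
tool_rot: [3.141, -0.001, -3.073]
contact_force: [-0.0, 0.3, -0.0]
opening: 0.0754
grip_force: 0.0
```

Run:
```python
from h import *
s=robot.observe(); print(tolane(s["tool_pos"]),s["tool_pos"],s["opening"])
y=A+np.pi/2
g=go(toworld(.018,-.24,.145),y);g=go(toworld(.018,-.24,.036),y,g);go(toworld(.018,-.0445,.036),y,g)
```

```text
[ 0.0196 -0.1614] [ 0.6586 -0.1625  0.1471] 0.07536549187651624
shift [ 0.0256 -1.3093  0.0352] spin 1.571
shift [0.     0.     1.8167] spin 0.0
shift [ 3.2583 -0.     -0.    ] spin 0.0
```

step_arm(motion=[[[0.03,-1.31,0],0.18],[[0.03,-1.31,0],0.36],[[0.03,-1.31,0],0.54],[[0.03,-1.31,0],0.72],[[0.03,-1.31,0],0.9],[[0.03,-1.31,0],1.08],[[0.03,-1.31,0],1.26],[[0.03,-1.31,0],1.44],[[0.03,-1.31,0],1.571],[[0.03,-1.31,0],1.571]], hand=87)

```text
time: 39.02
tool_pos: [0.6617, -0.2409, 0.1455]
tool_rot: [-3.139, -0.002, 1.64]
contact_force: [-0.0, -0.5, -0.1]
opening: 0.0607
grip_force: 0.0
```

step_arm(motion=[[[0,0,0.7],0],[[0,0,1.4],0],[[0,0,1.85],0],[[0,0,1.85],0],[[0,0,1.85],0]])

```text
time: 39.65
tool_pos: [0.663, -0.2415, 0.0376]
tool_rot: [3.141, 0.001, 1.64]
contact_force: [0.6, -0.2, -0.1]
opening: 0.0608
grip_force: 0.0
```

Run:
```python
from h import *
s=robot.observe(); print(tolane(s["tool_pos"]),s["tool_pos"],s["tool_rot"][2],s["opening"],s["contact_force"])
y=A+np.pi/2
go(toworld(.018,-.0445,.036),y)
```

```text
[ 0.0186 -0.2405] [ 0.663  -0.2415  0.0376] 1.6401040335346426 0.06083127765442448 [ 0.6186 -0.2389 -0.1162]
shift [ 3.2668 -0.0071  0.026 ] spin 0.001
```

step_arm(motion=[[[0.3,0,0],0],[[0.6,0,0],0],[[0.8,0,0],0],[[1.0,0,0],0],[[1.2,0,0],0],[[1.4,0,0],0],[[1.6,0,0],0],[[1.8,0,0],0],[[2.0,0,0],0],[[2.2,0,0],0]])

```text
time: 40.9
tool_pos: [0.6535, -0.1088, 0.0368]
tool_rot: [3.141, 0.0, 1.639]
contact_force: [-0.4, -3.7, 2.8]
opening: 0.0608
grip_force: 2.0
```

step_arm(motion=[[[0.15,0,0],0],[[0.3,0,0],0],[[0.45,0,0],0],[[0.6,0,0],0],[[0.75,0,0],0],[[0.85,0,0],0],[[0.85,0,0],0]])

```text
time: 41.78
tool_pos: [0.6497, -0.0576, 0.0364]
tool_rot: [-3.141, -0.001, 1.639]
contact_force: [-0.3, 0.2, -0.6]
opening: 0.0607
grip_force: 0.3
```

Run:
```python
from h import *
s=robot.observe(); print(tolane(s["tool_pos"]),s["tool_pos"],s["tool_rot"][2],s["contact_force"])
c=cam("side"); save({"pixels":cv2.resize(c["pixels"][100:290,190:370],None,fx=3,fy=3)},"pics/s11.png")
```

```text
[ 0.0179 -0.0562] [ 0.6497 -0.0576  0.0364] 1.6391582392271808 [-0.3073  0.2121 -0.6433]
```

View pics/s11.png

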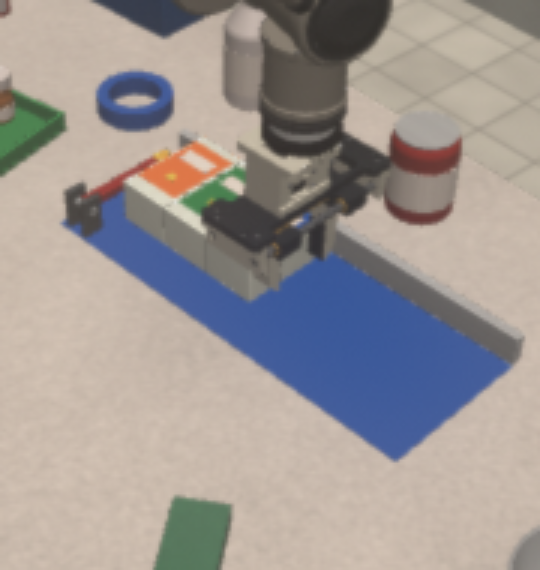

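The row is together at crop (205,215), about 10 mm short of the stop. I'll push gently to contact.

step_arm(motion=[[[0.06,0,0],0],[[0.12,0,0],0],[[0.16,0,0],0],[[0.16,0,0],0]])

```text
time: 42.32
tool_pos: [0.6491, -0.0485, 0.0364]
tool_rot: [-3.141, -0.001, 1.639]
contact_force: [-0.8, -1.3, -0.5]
opening: 0.0603
grip_force: 0.4
```

step_arm(motion=[[[0.03,0,0],0],[[0.06,0,0],0],[[0.06,0,0],0]])

```text
time: 42.7
tool_pos: [0.649, -0.0466, 0.0367]
tool_rot: [-3.141, 0.002, 1.639]
contact_force: [-0.6, -7.5, -2.9]
opening: 0.0605
grip_force: 3.6
```

step_arm(motion=[[[0.04,0,0],0],[[0.08,0,0],0],[[0.08,0,0],0]])

```text
time: 43.08
tool_pos: [0.6491, -0.0463, 0.0371]
tool_rot: [3.141, 0.008, 1.639]
contact_force: [-0.8, -23.5, -1.7]
opening: 0.0607
grip_force: 11.7
```

Hard contact came at the predicted spot. I'll back off, clear the arm and check.

step_arm(motion=[[[-0.3,0,0],0],[[-0.6,0,0],0],[[-0.6,0,-1],0],[[-0.6,0,-2],0],[[-1.5,0,-3],0],[[-2.5,0,-3],0],[[-3,0,-3],0],[[-3,0,-3],0]])

```text
time: 44.08
tool_pos: [0.6606, -0.2238, 0.2165]
tool_rot: [3.141, 0.0, 1.635]
contact_force: [0.3, 0.5, -0.3]
opening: 0.0603
grip_force: 0.0
```

Run:
```python
from h import *
c=cam("top"); t=c["pixels"][110:260,65:245]
d=cam("side"); print("o",label(d,"o",box=(227,140,300,230)),"g",label(d,"g",box=(235,140,330,230)))
s=d["pixels"][100:250,140:320]
save({"pixels":np.vstack([cv2.resize(t,None,fx=2,fy=2),cv2.resize(s,None,fx=2,fy=2)])},"pics/f.png")
```

```text
o [0.0278 0.1238 0.0087 0.084  0.0561] g [ 0.0137  0.0613 -0.0132  0.0512  0.0503]
```

View pics/f.png

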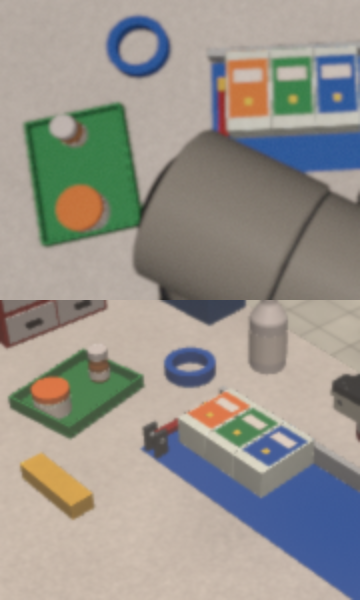

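The three cartons form a tight, square row, labels up, against the stop and fence. The pot is upright in the tray, the flag is down and the bystanders are in place.

```bash
python3 -c "
from cell import robot
print(robot.hand_in())"
```

```text
the job is handed in; nothing more can be done
None
```

I handed the job in after 44 s of robot time, and the hand-in returned no verdict: the pot stands upright in the tray, the stop is down, and the three cartons present (orange, green, blue) lie label up in a tight row against the stop and fence.

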